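# Slide the bath pan onto the heating zone and cover it

## Robot

A 6-joint arm with a two-finger parallel gripper is mounted at the origin on the work surface. World frame = base frame: x ahead of the robot, y to its left, z up, the work surface at z = 0. Lengths are in mm, angles in rad, forces in N, time in s.
With the tool pointing down it reaches from about 350 to 850 mm from the base axis. Payload 8.1 kg.
Tool frame: the origin (TCP) lies at the very end of the fingers, on their centre line; the grasp point (between the pads) lies 19 mm behind it (grip_depth is the distance from the TCP to the grasp point, in mm); z points along the fingers, y is the line along which they close (so a half turn about z gives the same grasp; the last joint's range is limited). The gripper opens to 93 mm and grips with 3 to 60 N. Pads are 15 mm wide; open, the fingers measure 128 mm over their backs; the gripper's body (75 mm by 188 mm) begins 65 mm behind the grasp point.
Start: joints at [1.259, 0.13, 1.488, -0, 1.523, -0.085], TCP at [134.894, 584.644, 218.635] pointing down, gripper open.
Joint ranges: [-2.96, 2.96], [-0.89, 2.26], [0.02, 2.5], [-1.34, 4.48], [0, 2.73], [-2.66, 2.66]. Speed limits (rad/s): [2.39, 2.39, 2.79, 3.14, 3.14, 3.14].

## Interface

Orientations are given as a rotation vector (axis times angle).
In Python, from bench import sense, capture, sign_off, grip_depth gives the robot as it stands.
- The arm moves only by the tool jog_arm, never from a script. Its argument "steps" is one flat list of numbers, 7 for each row, row after row: the opening in per cent of the stroke, from 0 (shut) to 100 (fully open), then the shift along the world's x, y, z in cm, then the turn, a rotation vector about the world's x, y, z in degrees. A call has 1 to 5 rows; each row shifts and turns the commanded pose from where the row before left it; what a row does not reach is not made up. A row lasts 1/10 s, in which the tool goes at most 50 mm and 8.59 degrees, less where a joint would pass 70% of its speed; a pose out of reach is approached as far as the arm can. A call with a gripper value outside its range is refused whole. The fingers move at their own pace and stop on an object; "grip_force" is the grip in N (left out, the last holds). Time passes only in rows, so rows that do not move let the fingers close. It gives the time, the measured TCP pose, the force, the opening and the grip force at its end, in the units of the state.
- sense(): the state, without advancing time (a new reading comes with each control period).
- capture(name): name is "side" or "top"; returns a dict with "image" (480x640x3 uint8, red, green, blue), "fov_y" (degrees; the focal length in pixels is half the picture's height over the tangent of half this angle, whatever the lens; pixels are square), "cx", "cy" (the principal point, pixels), "extrinsics" (4x4, takes a point from camera to world coordinates). Camera axes: x right, y down, z forward; pixel columns grow to the right and rows downward; lengths in mm; the calibration is good to about 2 mm. A picture is of the moment at which its call begins. There is no depth.
- sign_off(): hands the job in; it is judged then, once.
The state is a dict: "time": time; "qpos": joint angles; "dq": joint speeds; "effort": joint torques, N m; "eef_pos": TCP position; "orientation": TCP orientation; "ft_force": force on the tool from outside, world axes, zero at the start; "moment": the same for the moment, N m; "gripper_width": opening from 0.0 (shut) to 1.0 (fully open); "grasp_force": force on a finger pad.
Only numpy, scipy, OpenCV 4.12 (cv2) and the standard library are available. Lean on these libraries where they do the work, as an engineer would, in place of code of your own. Each camera call takes 0.05 s, during which the arm holds its last target. There are 200 camera calls.

## Task

Slide the open steel pan along the hotplate, without lifting or tipping it, from the square rest mark into the round heating zone, so that its base stands wholly inside the round mark. Then cover it with the lid that fits, the large one, seated level in its mouth with the knob up; set the lid down rather than dropping it. Leave the small lid, the beaker on the hotplate, the brown bottle and the mortar where they are.

Things in the scene. Friction and masses are not known exactly. Their poses are not given: they have to be found in the camera images.
- hotplate: white hotplate, fixed to the bench, 260 x 360 x 60 mm (x, y, z) with a flat smooth top 60 mm above the bench; origin at the centre of its underside. Its length is along its y axis; two flush printed marks lie on its top, side by side along y, 180 mm apart
- zone: round heating zone: a dark grey disc 144 mm in diameter printed flush on the hotplate top; origin at its centre, on the top surface. It may be at either end of the hotplate
- rest: square rest mark: a grey square outline 144 mm wide printed flush on the hotplate top; origin at its centre, on the top surface. The pan starts on it
- pan: open round stainless steel pan, no handles, outside diameter 120 mm, 55 mm high, wall 3.5 mm, floor 4 mm thick, upright sides, about 0.4 to 0.75 kg, loose; origin at the centre of its underside, z up to its mouth
- lid: large aluminium lid that fits the pan, lying knob up on the bench left or right of the hotplate: flange 132 mm in diameter, 4 mm thick; below it a plug 100 mm in diameter, 10 mm deep, that goes into the pan; on top a black knob 28 mm in diameter, 20 to 44 mm above the origin. Origin at the centre of the plug's underside, z up through the knob. Seated, it is 45 mm above the pan's origin
- small_lid: lid of the same form and height that is too small for the pan: flange 84 mm, plug 66 mm in diameter; lies on the bench at the other side of the hotplate. Leave it alone
- beaker: small glass beaker, 48 mm in diameter, 65 mm high, standing on the hotplate near its far (+x) edge; origin at the centre of its underside. Leave it alone
- reagent: closed brown glass bottle, 64 mm in diameter, 140 mm high, on the bench beyond the hotplate; origin at the centre of its underside. Leave it alone
- mortar: white ceramic bowl, 100 mm in diameter, 50 mm high, on the bench beyond the hotplate; origin at the centre of its underside. Leave it alone

How it is judged:
By the outcome, as a careful person would: the job done as asked, in the order asked, and still so for the second after the job is handed in, with the robot touching nothing.
It also fails if it takes over 64 s, if anything falls off the work surface, if the arm or the gripper's body presses on something with over 40 N, if the wrist force passes 120 N, or if a joint passes its speed limit or range.

## Working session

There is one attempt and no reset: what is moved stays moved. The work goes in short steps, Python scripts to look and compute and a tool call to move; the robot and the scene stay as the last step left them, time stands still between calls to the robot, and variables do not carry over. Pictures are saved under pics/ and viewed, at most 10 in all, crops included, and the job is handed in when it is done.

Besides the shell and the picture viewer there is one more tool, called after "Call:" in YAML: its name, and indented under it one key for each argument. jog_arm: Moves the arm, as the interface text tells. Its arguments: {"type":"object","properties":{"steps":{"type":"array","items":{"type":"number"}},"grip_force":{"type":"number"}},"required":["steps"]}

```bash
mkdir -p pics; ls; cat > h.py <<'E'
import numpy as np, cv2
from bench import sense, capture, sign_off, grip_depth
def shot(n,f):
    c=capture(n); cv2.imwrite('pics/'+f,c['image'][:,:,::-1]); return c
def ray(c,u,v,z):
    f=240/np.tan(np.radians(c['fov_y']/2)); E=np.array(c['extrinsics'])
    d=E[:3,:3]@np.array([(u-c['cx'])/f,(v-c['cy'])/f,1]); o=E[:3,3]
    return o+d*(z-o[2])/d[2]
def proj(c,p):
    f=240/np.tan(np.radians(c['fov_y']/2)); E=np.array(c['extrinsics'])
    q=E[:3,:3].T@(np.array(p)-E[:3,3]); return f*q[0]/q[2]+c['cx'],f*q[1]/q[2]+c['cy']
E
python3 - <<'E'
from h import *
for n in('top','side'):
    c=shot(n,n+'1.png'); print(c['fov_y'],c['cx'],c['cy'],np.round(c['extrinsics'],2))
s=sense();print(s, grip_depth)
E
```

```text
pics
52.90246501947981 314.9815457216719 245.9988523996484 [[ 0.00000e+00 -1.00000e+00  6.00000e-02  5.37920e+02]
 [-1.00000e+00 -0.00000e+00 -2.00000e-02  1.85100e+01]
 [ 2.00000e-02 -6.00000e-02 -1.00000e+00  1.07423e+03]
 [ 0.00000e+00  0.00000e+00  0.00000e+00  1.00000e+00]]
48.4525154700085 320.59477217754136 237.2273222815466 [[ 9.7000e-01 -1.6000e-01  2.0000e-01  3.6164e+02]
 [-2.5000e-01 -5.1000e-01  8.2000e-01 -9.1889e+02]
 [-2.0000e-02 -8.4000e-01 -5.4000e-01  6.7638e+02]
 [ 0.0000e+00  0.0000e+00  0.0000e+00  1.0000e+00]]
{'time': 0.1, 'qpos': array([ 1.25859102e+00,  1.31112119e-01,  1.48913878e+00,  1.32920105e-05,
        1.52301224e+00, -8.54128869e-02]), 'dq': array([-0.00038054, -0.00231699, -0.00283188,  0.0003014 ,  0.00112156,
       -0.00032238]), 'effort': array([ 4.40177664e-04, -5.61348259e+01, -4.93091834e+01,  7.69612379e-02,
        2.90982710e-02, -8.64921140e-05]), 'eef_pos': array([134.7366523 , 584.15618354, 217.69388859]), 'orientation': array([-3.55443803e-01, -3.12107399e+00,  2.56790766e-03]), 'ft_force': array([ 0.14343671, -0.11094295,  0.0368716 ]), 'moment': array([-0.00261238,  0.02881518, -0.04353006]), 'grasp_force': 0.0, 'gripper_width': 0.997635080754577} 18.8
```

View pics/top1.png

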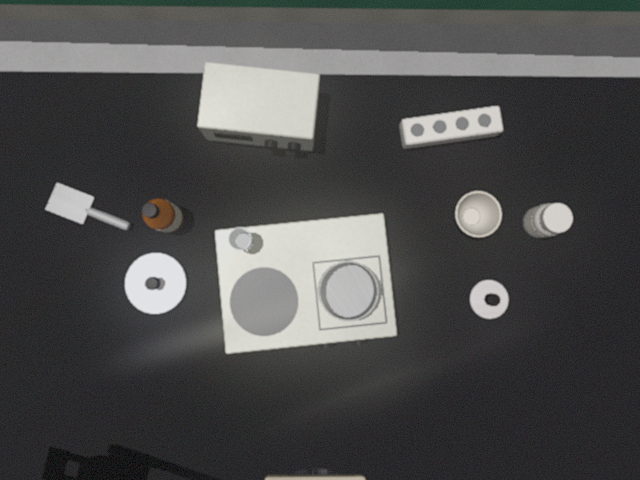

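View pics/side1.png

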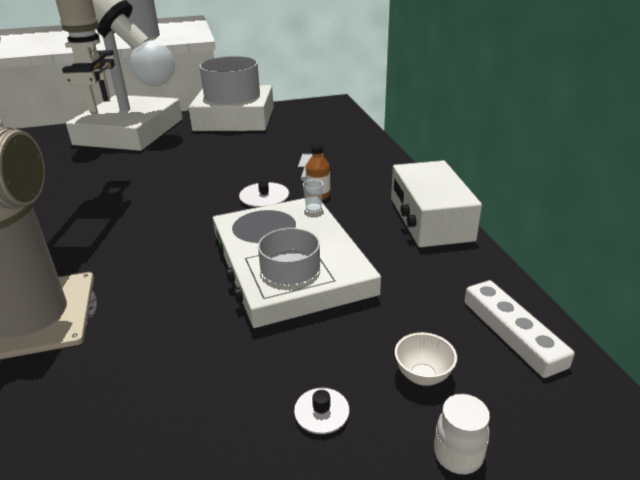

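The top view (image up is +x, left is +y) shows the zone at (264,301), the pan at (350,291) on the square mark, and the large lid at (155,283) with its knob. The small lid is at (489,299), the beaker at (243,240) and the bottle at (158,214). The side view agrees. Next I'll measure these positions.

```bash
python3 - <<'E'
from h import *
c=capture('top'); im=c['image']; hsv=cv2.cvtColor(im,cv2.COLOR_RGB2HSV); g=cv2.cvtColor(im,cv2.COLOR_RGB2GRAY)
def blobs(m,box,z,amin,name):
    x0,y0,x1,y1=box; k=np.zeros_like(g); k[y0:y1,x0:x1]=255*m[y0:y1,x0:x1].astype(np.uint8)
    for q in cv2.findContours(k,cv2.RETR_CCOMP,cv2.CHAIN_APPROX_NONE)[0]:
        if cv2.contourArea(q)<amin: continue
        (u,v),ax,a=cv2.fitEllipse(q); P=ray(c,u,v,z); s=np.linalg.norm(ray(c,u+1,v,z)-P)
        print(name,round(u,1),round(v,1),'xy',P.round(1),'diam',np.round(np.array(ax)*s,1))
print('gray zone',g[301,264],'plate',g[230,300],'pan floor',g[291,350],'lid',g[300,155])
blobs((g<175)&(g>60),(222,262,306,340),60,1000,'zone')
blobs(g>120,(110,245,200,325),14,1000,'lid')
blobs(g<90,(140,270,172,297),44,50,'knob')
blobs(g>120,(462,270,518,325),14,500,'small')
blobs((g<185),(320,262,380,323),115,1000,'pan')
m=((g>175)*255).astype(np.uint8)
q=max(cv2.findContours(m[205:360,205:405].copy(),cv2.RETR_EXTERNAL,cv2.CHAIN_APPROX_NONE)[0],key=cv2.contourArea)
b=cv2.boxPoints(cv2.minAreaRect(q))+[205,205]
W=np.array([ray(c,*p,60) for p in b]); print(W.round(0),np.linalg.norm(W-np.roll(W,1,0),axis=1))
cr=cv2.resize(im[225:350,300:400],None,fx=5,fy=4.8,interpolation=cv2.INTER_CUBIC); cv2.imwrite('pics/pan.png',cr[:,:,::-1])
E
```

```text
gray zone 150 plate 221 pan floor 189 lid 226
zone 263.7 301.3 xy [484.7 109.4  60. ] diam [139.3 140.6]
lid 155.0 282.9 xy [522.1 350.4  14. ] diam [131.8 134.8]
small 488.8 298.9 xy [ 488.  -380.9   14. ] diam [83.7 86. ]
pan 349.7 291.0 xy [508.  -65.7 115. ] diam [116.2 122.7]
pan 349.1 290.7 xy [508.6 -64.6 115. ] diam [ 91.7 101.3]
[[ 634.  218.   60.]
 [ 673. -142.   60.]
 [ 415. -167.   60.]
 [ 378.  188.   60.]] [257.08033385 361.83694545 259.11078808 356.37026652]
```

View pics/pan.png

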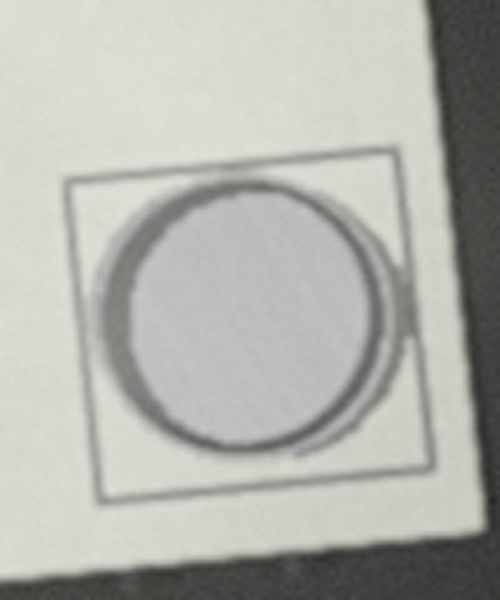

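The crop shows the square's centre at about px (349.8,292.5) and the pan rim centred at about (351,290.6). That puts the pan near (508,-68) and the zone at (485,109), about 180 mm apart as given. I'll move above the pan now.

Call:
jog_arm:
  steps: [55, 2.45, -4.3, 0, 0, 0, 1.3, 55, 2.45, -4.3, 0, 0, 0, 1.3, 55, 2.45, -4.3, 0, 0, 0, 1.3, 55, 2.45, -4.3, 0, 0, 0, 1.3, 55, 2.45, -4.3, 0, 0, 0, 1.3]

```text
time: 0.65
eef_pos: [257.8, 367.9, 218.3]
orientation: [0.176, 3.137, -0.0]
ft_force: [1.7, -0.4, 0.2]
gripper_width: 0.617
grasp_force: 0.0
```

Call:
jog_arm:
  steps: [55, 2.45, -4.3, 0, 0, 0, 1.3, 55, 2.45, -4.3, 0, 0, 0, 1.3, 55, 2.45, -4.3, 0, 0, 0, 1.3, 55, 2.45, -4.3, 0, 0, 0, 1.3, 55, 2.45, -4.3, 0, 0, 0, 1.3]

```text
time: 1.15
eef_pos: [380.4, 152.8, 218.7]
orientation: [-0.002, 3.141, 0.0]
ft_force: [1.8, 1.4, -0.1]
gripper_width: 0.553
grasp_force: 0.0
```

Call:
jog_arm:
  steps: [55, 2.45, -4.3, 0, 0, 0, 1.3, 55, 2.45, -4.3, 0, 0, 0, 1.3, 55, 2.45, -4.3, 0, 0, 0, 1.3, 55, 2.45, -4.3, 0, 0, 0, 1.3, 55, 2.45, -4.3, 0, 0, 0, 1.3]

```text
time: 1.65
eef_pos: [502.9, -62.5, 218.5]
orientation: [-0.179, 3.136, 0.0]
ft_force: [0.7, 1.4, 0.1]
gripper_width: 0.551
grasp_force: 0.0
```

Call:
jog_arm:
  steps: [55, 0.2, -0.3, -2, 0, 0, 0, 55, 0.3, -0.5, -4, 0, 0, 0, 55, 0, 0, 0, 0, 0, 0, 55, 0, 0, 0, 0, 0, 0]

```text
time: 2.05
eef_pos: [506.4, -68.0, 158.2]
orientation: [0.178, -3.134, -0.001]
ft_force: [-0.2, -0.5, 0.1]
gripper_width: 0.554
grasp_force: 0.0
```

```bash
python3 - <<'E'
from h import *
c=capture('side'); im=c['image'][150:350,180:420]
cv2.imwrite('pics/s2.png',cv2.resize(im,None,fx=3,fy=3,interpolation=2)[:,:,::-1])
# expected rim of a pan at (508,-68)
for p in ([448,-68,115],[568,-68,115],[508,-128,115],[508,-8,115],[508,-128,60]): 
    u,v=proj(c,p); print(p,round((u-180)*3),round((v-150)*3))
E
```

```text
[448, -68, 115] 235 297
[568, -68, 115] 418 267
[508, -128, 115] 347 333
[508, -8, 115] 309 235
[508, -128, 60] 352 405
```

View pics/s2.png

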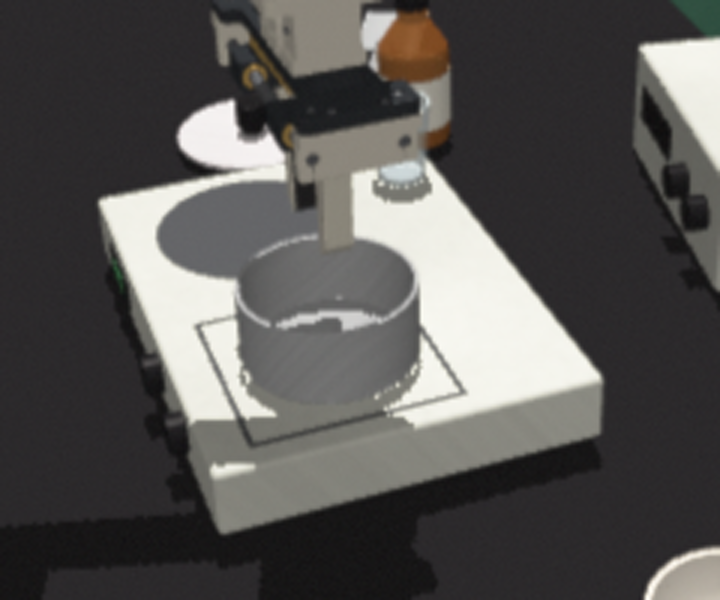

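The rim's edges at (236,–), (418,–) and the top at (–,235) match the predicted pan position, and the fingers are centred over its mouth. I'll go down inside it, then pull by the leading wall.

Call:
jog_arm:
  steps: [55, 0, 0, -3, 0, 0, 0, 55, 0, 0, -2.5, 0, 0, 0, 55, 0, 0, -2, 0, 0, 0, 55, 0, 0, -1.1, 0, 0, 0, 55, 0, 0, 0, 0, 0, 0]

```text
time: 2.6
eef_pos: [507.3, -67.9, 72.8]
orientation: [0.179, -3.136, -0.0]
ft_force: [0.5, -0.5, -0.6]
gripper_width: 0.553
grasp_force: 0.0
```

Call:
jog_arm:
  steps: [55, -0.06, 0.5, 0, 0, 0, 0, 55, -0.06, 0.5, 0, 0, 0, 0, 55, -0.06, 0.5, 0, 0, 0, 0, 55, -0.06, 0.5, 0, 0, 0, 0, 55, -0.06, 0.5, 0, 0, 0, 0]

```text
time: 3.1
eef_pos: [505.1, -43.4, 73.5]
orientation: [-0.178, 3.135, -0.002]
ft_force: [0.2, -3.8, 2.4]
gripper_width: 0.552
grasp_force: 1.6
```

Call:
jog_arm:
  steps: [55, -0.1, 0.75, 0, 0, 0, 0, 55, -0.1, 0.75, 0, 0, 0, 0, 55, -0.1, 0.75, 0, 0, 0, 0, 55, -0.1, 0.75, 0, 0, 0, 0, 55, -0.1, 0.75, 0, 0, 0, 0]

```text
time: 3.6
eef_pos: [499.2, -5.2, 72.6]
orientation: [0.178, -3.136, 0.0]
ft_force: [1.0, -3.8, 2.5]
gripper_width: 0.551
grasp_force: 1.6
```

Call:
jog_arm:
  steps: [55, -0.1, 0.75, 0, 0, 0, 0, 55, -0.1, 0.75, 0, 0, 0, 0, 55, -0.1, 0.75, 0, 0, 0, 0, 55, -0.1, 0.75, 0, 0, 0, 0, 55, -0.1, 0.75, 0, 0, 0, 0]

```text
time: 4.1
eef_pos: [494.2, 32.3, 72.6]
orientation: [0.178, -3.136, -0.0]
ft_force: [0.5, -3.9, 2.5]
gripper_width: 0.55
grasp_force: 1.6
```

Call:
jog_arm:
  steps: [55, -0.1, 0.75, 0, 0, 0, 0, 55, -0.1, 0.75, 0, 0, 0, 0, 55, -0.1, 0.75, 0, 0, 0, 0, 55, -0.1, 0.75, 0, 0, 0, 0, 55, -0.1, 0.75, 0, 0, 0, 0]

```text
time: 4.6
eef_pos: [489.2, 69.8, 72.6]
orientation: [0.178, -3.136, 0.0]
ft_force: [0.3, -3.4, 1.7]
gripper_width: 0.549
grasp_force: 1.6
```

Call:
jog_arm:
  steps: [55, -0.1, 0.75, 0, 0, 0, 0, 55, -0.1, 0.75, 0, 0, 0, 0, 55, -0.1, 0.75, 0, 0, 0, 0, 55, -0.1, 0.7, 0, 0, 0, 0, 55, -0.1, 0.6, 0, 0, 0, 0]

```text
time: 5.1
eef_pos: [484.3, 105.3, 72.6]
orientation: [0.178, -3.136, -0.0]
ft_force: [0.3, -2.9, 2.4]
gripper_width: 0.549
grasp_force: 1.5
```

Call:
jog_arm:
  steps: [55, 0, 0.5, 0, 0, 0, 0, 55, 0, 0.4, 0, 0, 0, 0, 55, 0, 0.3, 0, 0, 0, 0, 55, 0, 0.2, 0, 0, 0, 0, 55, 0, 0, 0, 0, 0, 0]

```text
time: 5.6
eef_pos: [484.3, 119.0, 72.5]
orientation: [0.178, -3.136, -0.001]
ft_force: [-0.0, -0.3, 1.2]
gripper_width: 0.549
grasp_force: 0.3
```

Call:
jog_arm:
  steps: [55, 0, -0.6, 0, 0, 0, 0, 55, 0, 0, 2, 0, 0, 0, 55, 0, 0, 4, 0, 0, 0, 55, 0, 0, 4.5, 0, 0, 0, 55, 0, 0, 0, 0, 0, 0]

```text
time: 6.1
eef_pos: [488.2, 112.8, 184.7]
orientation: [-0.177, 3.126, 0.002]
ft_force: [0.6, -0.4, 0.3]
gripper_width: 0.548
grasp_force: 0.0
```

Call:
jog_arm:
  steps: [60, 0.76, 4.7, 0, 0, 0, 0, 60, 0.76, 4.7, 0, 0, 0, 0, 60, 0.76, 4.7, 0, 0, 0, 0, 60, 0.76, 4.7, 0, 0, 0, 0, 60, 0.76, 4.7, 0, 0, 0, 0]

```text
time: 6.6
eef_pos: [522.4, 349.1, 176.9]
orientation: [0.178, -3.136, 0.0]
ft_force: [1.4, -0.9, -0.9]
gripper_width: 0.599
grasp_force: 0.0
```

Call:
jog_arm:
  steps: [60, 0, 0, -3, 0, 0, 0, 60, 0, 0, -3, 0, 0, 0, 60, 0, 0, 0, 0, 0, 0]

```text
time: 6.9
eef_pos: [518.9, 345.9, 111.4]
orientation: [0.179, -3.128, 0.006]
ft_force: [-1.4, -0.9, -0.4]
gripper_width: 0.6
grasp_force: 0.0
```

```bash
python3 - <<'E'
from h import *
c=capture('top'); d=capture('side'); a=c['image'][215:365,100:300]; b=d['image'][120:300,180:420]
a=cv2.resize(a,(400,300),interpolation=2); b=cv2.resize(b,(400,300),interpolation=2)
cv2.imwrite('pics/p3.png',np.hstack([a,b])[:,:,::-1])
z=[484.7,109.4]
for n,k in (('top',c),('side',d)):
    o,s=((100,215),(2,2)) if n=='top' else ((180,120),(400/240,300/180))
    off=0 if n=='top' else 400
    pts=[(z[0]+r*np.cos(t),z[1]+r*np.sin(t),h) for r,h in((60,115),(72,60)) for t in np.arange(4)*np.pi/2]
    print(n,[tuple(np.round([(u-o[0])*s[0]+off,(v-o[1])*s[1]]).astype(int)) for u,v in (proj(k,p) for p in pts)])
    print('knob/lid flange', [tuple(np.round([(u-o[0])*s[0]+off,(v-o[1])*s[1]]).astype(int)) for u,v in (proj(k,p) for p in ((522,350,44),(456,350,14),(588,350,14),(522,284,14),(522,350,20)))])
s=sense(); print(s['eef_pos'],s['orientation'])
E
```

```text
top [(np.int64(323), np.int64(115)), (np.int64(261), np.int64(175)), (np.int64(322), np.int64(237)), (np.int64(383), np.int64(176)), (np.int64(328), np.int64(104)), (np.int64(258), np.int64(173)), (np.int64(327), np.int64(242)), (np.int64(396), np.int64(173))]
knob/lid flange [(np.int64(101), np.int64(136)), (np.int64(109), np.int64(197)), (np.int64(112), np.int64(75)), (np.int64(171), np.int64(136)), (np.int64(109), np.int64(136))]
side [(np.int64(582), np.int64(132)), (np.int64(530), np.int64(118)), (np.int64(491), np.int64(145)), (np.int64(545), np.int64(161)), (np.int64(592), np.int64(166)), (np.int64(532), np.int64(149)), (np.int64(487), np.int64(182)), (np.int64(550), np.int64(202))]
knob/lid flange [(np.int64(539), np.int64(104)), (np.int64(499), np.int64(127)), (np.int64(581), np.int64(116)), (np.int64(548), np.int64(140)), (np.int64(540), np.int64(118))]
[521.76391882 346.9247494  116.93834152] [ 1.77636139e-01 -3.13430476e+00  1.44853367e-03]
```

View pics/p3.png

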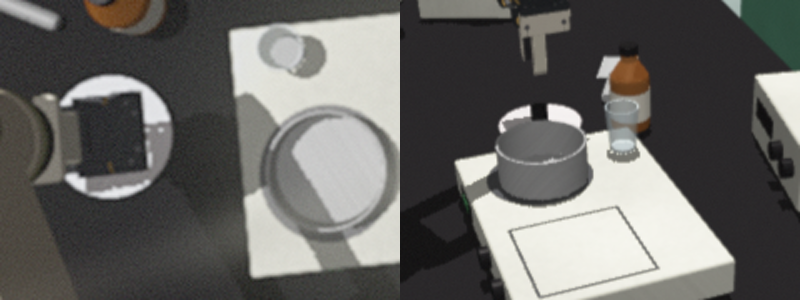

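In the top view (left half) the pan rim spans about 266–392, centred near (329,172). In the side view it spans 496–588. So the pan is in the zone but a few mm off towards +x/−y. The lid and knob at (539,104) match the prediction exactly. I'll zoom in on the pan to measure it.

```bash
python3 - <<'E'
from h import *
c=capture('top'); d=capture('side'); a=c['image'][258:346,218:310]; b=d['image'][185:250,225:325]
a=cv2.resize(a,(400,400),interpolation=2); b=cv2.resize(b,(400,260),interpolation=2)
o=np.zeros((400,800,3),np.uint8); o[:,:400]=a; o[:260,400:]=b
cv2.imwrite('pics/p4.png',o[:,:,::-1])
E
```

```text
(no output)
```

View pics/p4.png

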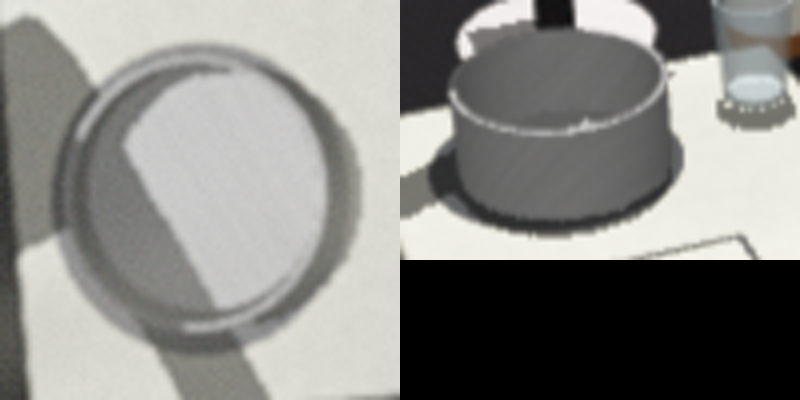

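```bash
python3 - <<'E'
from h import *
c=capture('top'); d=capture('side')
print(ray(c,264,300.8,115),ray(c,265,300.8,115))
# side: centre from rim extremes, least squares over circle centre
from scipy.optimize import least_squares
t=np.linspace(0,2*np.pi,361)
def ext(p):
    q=np.array([proj(d,(p[0]+60*np.cos(a),p[1]+60*np.sin(a),115)) for a in t])
    return np.array([q[:,0].min(),q[:,0].max(),q[:,1].min(),q[:,1].max()])
r=least_squares(lambda p:ext(p)-[237,292,192.5,218],[485,109],diff_step=1e-3); print(r.x,r.fun)
s=sense();print(s['eef_pos'])
E
```

```text
[488.55604527 103.83018822 115.        ] [488.55798204 101.85787036 115.        ]
[488.83850068 101.16570722] [-0.11464577  0.11323158 -0.71535469  0.58184404]
[523.72472898 347.91911509 120.01121246]
```

The pan is at about (488.6,102.5) and the zone centre at (484.7,109.4), an offset of 8 mm against 12 mm allowed. I'll re-enter and nudge it to gain margin.

Call:
jog_arm:
  steps: [55, -0.3, -2, 4, 0, 0, 0, 55, -0.9, -4.5, 1.8, 0, 0, 0, 55, -0.9, -4.8, 0, 0, 0, 0, 55, -0.9, -4.8, 0, 0, 0, 0, 55, -0.8, -4.5, 0, 0, 0, 0]

```text
time: 7.7
eef_pos: [484.6, 139.9, 177.6]
orientation: [-0.178, 3.133, 0.0]
ft_force: [1.3, -0.2, 0.4]
gripper_width: 0.547
grasp_force: 0.0
```

Call:
jog_arm:
  steps: [55, -0.1, -2.2, 0, 0, 0, 0, 55, 0, -1.2, 0, 0, 0, 0, 55, 0, 0, 0, 0, 0, 0, 55, 0, 0, 0, 0, 0, 0]

```text
time: 8.1
eef_pos: [483.9, 108.3, 176.3]
orientation: [-0.178, 3.135, 0.001]
ft_force: [0.4, 0.2, 0.6]
gripper_width: 0.55
grasp_force: 0.0
```

Call:
jog_arm:
  steps: [55, 0, 0, -4, 0, 0, 0, 55, 0, 0, -3.4, 0, 0, 0, 55, 0, 0, -2, 0, 0, 0, 55, 0, 0, -1, 0, 0, 0, 55, 0, 0, 0, 0, 0, 0]

```text
time: 8.6
eef_pos: [482.4, 108.6, 70.3]
orientation: [0.18, -3.134, -0.0]
ft_force: [-0.8, -0.4, 0.3]
gripper_width: 0.551
grasp_force: 0.0
```

Call:
jog_arm:
  steps: [55, 0, 0.4, 0, 0, 0, 0, 55, 0, 0.4, 0, 0, 0, 0, 55, -0.1, 0.4, 0, 0, 0, 0, 55, 0, 0.3, 0, 0, 0, 0, 55, 0, 0.3, 0, 0, 0, 0]

```text
time: 9.1
eef_pos: [483.0, 125.7, 72.5]
orientation: [-0.178, 3.135, -0.001]
ft_force: [0.6, -3.3, 2.3]
gripper_width: 0.546
grasp_force: 1.6
```

Call:
jog_arm:
  steps: [55, 0, 0, 0, 0, 0, 0, 55, 0, -0.5, 0, 0, 0, 0, 55, 0, -0.3, 0, 0, 0, 0, 55, 0, 0, 2, 0, 0, 0, 55, 0, 0, 4, 0, 0, 0]

```text
time: 9.6
eef_pos: [479.2, 116.8, 128.4]
orientation: [0.177, -3.129, 0.001]
ft_force: [0.1, -0.1, -0.7]
gripper_width: 0.551
grasp_force: 0.0
```

Call:
jog_arm:
  steps: [60, 0, 0, 4.5, 0, 0, 0, 60, 0.7, 3.5, 0, 0, 0, 0, 60, 0.8, 4.8, 0, 0, 0, 0, 60, 0.8, 4.8, 0, 0, 0, 0, 60, 0.8, 4.8, 0, 0, 0, 0]

```text
time: 10.1
eef_pos: [513.6, 298.0, 176.6]
orientation: [-0.177, 3.137, 0.0]
ft_force: [1.1, -1.2, 1.1]
gripper_width: 0.599
grasp_force: 0.0
```

Call:
jog_arm:
  steps: [60, 0.6, 4, 0, 0, 0, 0, 60, 0.1, 1, -1, 0, 0, 0, 60, 0, 0, -4, 0, 0, 0, 60, 0, 0, -3, 0, 0, 0, 60, 0, 0, 0, 0, 0, 0]

```text
time: 10.6
eef_pos: [516.6, 343.7, 90.2]
orientation: [0.177, -3.127, 0.008]
ft_force: [-1.2, -0.5, -1.4]
gripper_width: 0.598
grasp_force: 0.0
```

```bash
python3 - <<'E'
from h import *
c=capture('top'); d=capture('side'); a=c['image'][258:346,218:310]; b=d['image'][175:250,215:325]
a=cv2.resize(a,(400,400),interpolation=2); b=cv2.resize(b,(440,300),interpolation=2)
o=np.zeros((400,800,3),np.uint8); o[:,:400]=a; o[:300,400:]=b[:,:400]
cv2.imwrite('pics/p5.png',o[:,:,::-1])
print(sense()['eef_pos'])
E
```

```text
[519.89910689 345.52914385  96.17425087]
```

View pics/p5.png

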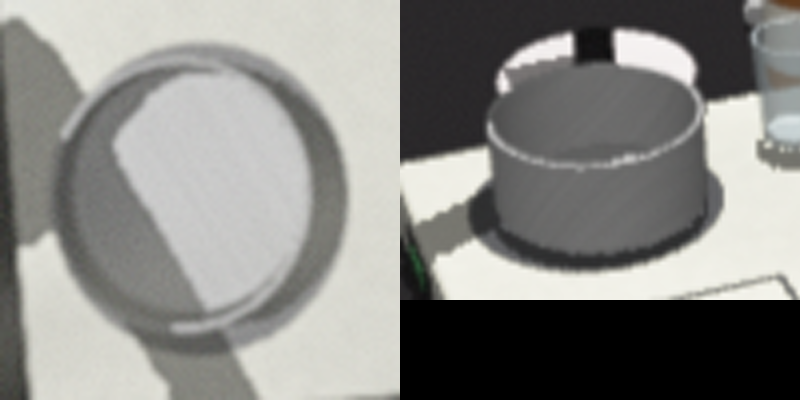

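The zone's dark ring is now visible all round the pan base (side view: 470–492 on the left, 708–723 on the right). Now for the lid.

Call:
jog_arm:
  steps: [60, 0, 0, -1, 0, 0, 0, 60, 0, 0, -1, 0, 0, 0, 60, 0, 0, 0, 0, 0, 0, 60, 0, 0, 0, 0, 0, 0, 60, 0, 0, 0, 0, 0, 0]

```text
time: 11.2
eef_pos: [520.7, 346.8, 77.2]
orientation: [-0.178, 3.136, 0.001]
ft_force: [1.2, -0.0, 0.3]
gripper_width: 0.6
grasp_force: 0.0
```

```bash
python3 - <<'E'
from h import *
c=capture('top'); d=capture('side')
print(ray(c,260.3,300.8,115))
from scipy.optimize import least_squares
t=np.linspace(0,2*np.pi,361)
def ext(p):
    q=np.array([proj(d,(p[0]+60*np.cos(a),p[1]+60*np.sin(a),115)) for a in t])
    return np.array([q[:,0].min(),q[:,0].max(),q[:,1].min(),q[:,1].max()])
r=least_squares(lambda p:ext(p)-[237,291,191,216.5],[485,109],diff_step=1e-3); print(r.x,r.fun)
# lid flange: side-view white blob extremes
g=cv2.cvtColor(d['image'],cv2.COLOR_RGB2GRAY); print('side knob pred',proj(d,(522,350,44)))
k=(g[165:200,245:290]<50).astype(np.uint8)
for y in (180,184,188): print(y,''.join('%4d'%v for v in g[y,235:292:2]))
print(sense()['eef_pos'])
E
```

```text
[488.54888032 111.12663736 115.        ]
[488.93378324 108.27152496] [-0.47756169  0.4770126  -0.60355375  0.42813988]
side knob pred (np.float64(263.3901222350164), np.float64(182.65093030154026))
180   41  42  42  43  41  41  42  41  42  40  40  41  41  40  41  40  40  39  41  40  41  41  43  41  42  41  41  40  43
184   41  41  41  40  39  41  42  62 105 166 194 229  34  18  18  19  49 234 242 242 240 238 184 136  62  42  42  42  42
188   41  41  43  41 106 228 238 224 221 217 137 132  31  22  19  21  27 230 241 241 241 242 242 242 242 237 122  42  41
[520.74954164 346.86664995  77.23376047]
```

Call:
jog_arm:
  steps: [60, 0.1, 0.3, -1.5, 0, 0, 0, 60, 0, 0, -2, 0, 0, 0, 60, 0, 0, -1.5, 0, 0, 0, 60, 0, 0, -0.5, 0, 0, 0, 60, 0, 0, -0.2, 0, 0, 0]

```text
time: 11.8
eef_pos: [520.6, 349.3, 18.2]
orientation: [0.178, -3.135, 0.001]
ft_force: [0.3, -0.2, -0.4]
gripper_width: 0.604
grasp_force: 0.0
```

Call:
jog_arm:
  steps: [20, 0, 0, -0.1, 0, 0, 0, 20, 0, 0, 0, 0, 0, 0, 20, 0, 0, 0, 0, 0, 0, 20, 0, 0, 0, 0, 0, 0, 20, 0, 0, 0, 0, 0, 0]
  grip_force: 25

```text
time: 12.3
eef_pos: [521.9, 349.9, 19.4]
orientation: [-0.178, 3.135, 0.001]
ft_force: [-0.4, 1.6, 1.9]
gripper_width: 0.296
grasp_force: 25.0
```

Call:
jog_arm:
  steps: [20, 0, 0, 0.5, 0, 0, 0, 20, 0, 0, 1.5, 0, 0, 0, 20, 0, 0, 3, 0, 0, 0, 20, 0, 0, 3.5, 0, 0, 0, 20, 0, 0, 3.5, 0, 0, 0]
  grip_force: 30

```text
time: 12.8
eef_pos: [521.0, 349.5, 140.6]
orientation: [0.178, -3.136, 0.0]
ft_force: [0.6, 0.5, -2.8]
gripper_width: 0.293
grasp_force: 30.0
```

Call:
jog_arm:
  steps: [20, 0, 0, 2.5, 0, 0, 0, 20, 0, 0, 1, 0, 0, 0, 20, -0.2, -1.5, 0, 0, 0, 0, 20, -0.3, -2.5, 0, 0, 0, 0, 20, -0.4, -3, 0, 0, 0, 0]

```text
time: 13.3
eef_pos: [511.6, 279.3, 172.9]
orientation: [0.18, -3.135, 0.001]
ft_force: [0.1, -0.6, -2.3]
gripper_width: 0.291
grasp_force: 30.0
```

Call:
jog_arm:
  steps: [20, -0.4, -3, 0, 0, 0, 0, 20, -0.4, -3, 0, 0, 0, 0, 20, -0.4, -3, 0, 0, 0, 0, 20, -0.4, -3, 0, 0, 0, 0, 20, -0.4, -2, 0, 0, 0, 0]

```text
time: 13.8
eef_pos: [491.5, 137.7, 172.9]
orientation: [0.177, -3.135, 0.001]
ft_force: [0.5, 0.0, -2.6]
gripper_width: 0.296
grasp_force: 30.0
```

Call:
jog_arm:
  steps: [20, -0.2, -1.5, 0, 0, 0, 0, 20, -0.1, -1, 0, 0, 0, 0, 20, 0, -0.3, 0, 0, 0, 0, 20, 0, 0, 0, 0, 0, 0, 20, 0, 0, 0, 0, 0, 0]

```text
time: 14.3
eef_pos: [489.5, 112.3, 173.6]
orientation: [0.179, -3.136, -0.001]
ft_force: [-0.1, 0.1, -2.6]
gripper_width: 0.295
grasp_force: 30.0
```

Call:
jog_arm:
  steps: [20, 0, -0.2, -1, 0, 0, 0, 20, 0, 0, -1.2, 0, 0, 0, 20, 0, 0, -0.5, 0, 0, 0, 20, 0, 0, 0, 0, 0, 0, 20, 0, 0, 0, 0, 0, 0]

```text
time: 14.8
eef_pos: [489.2, 109.7, 146.3]
orientation: [0.178, -3.136, 0.0]
ft_force: [-0.8, -0.4, -3.2]
gripper_width: 0.295
grasp_force: 30.0
```

```bash
python3 - <<'E'
from h import *
c=capture('top'); d=capture('side'); a=c['image'][258:346,218:310]; b=d['image'][160:250,215:325]
a=cv2.resize(a,(350,335),interpolation=2); b=cv2.resize(b,(440,360),interpolation=2)
o=np.zeros((360,800,3),np.uint8); o[:335,:350]=a; o[:,360:]=b
cv2.imwrite('pics/p6.png',o[:,:,::-1])
s=sense();p=s['eef_pos'];print(p)
z=p[2]-19.4
for q in ((p[0]-66,p[1],z+10),(p[0]+66,p[1],z+10),(p[0],p[1]-66,z+10),(p[0],p[1]-50,z),(488.7-60,109.7,115),(488.7+60,109.7,115),(488.7,49.7,115)):
    u,v=proj(d,q); print(np.round(q),round((u-215)*4+360),round((v-160)*4))
E
```

```text
[489.67166026 109.73068267 147.03325784]
[424. 110. 138.] 432 151
[556. 110. 138.] 673 118
[490.  44. 138.] 575 191
[490.  60. 128.] 571 194
[429. 110. 115.] 446 187
[549. 110. 115.] 663 156
[489.  50. 115.] 574 224
```

View pics/p6.png

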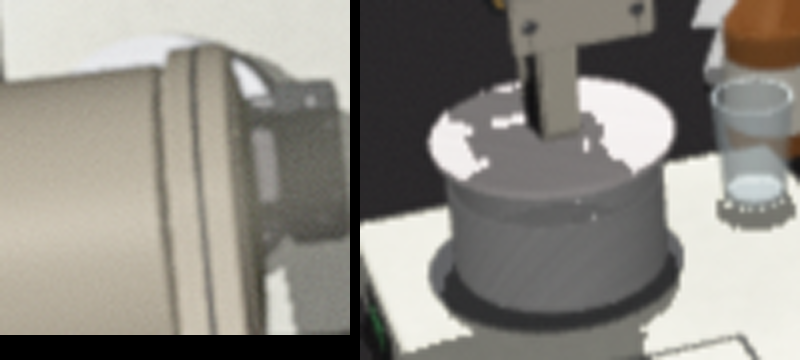

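The side view shows the lid level at 429–676 (centre 552) over the pan at 447–665 (centre 556, +1.5 from prediction), so they're aligned within about 1–2 mm. I'll lower the lid gently.

Call:
jog_arm:
  steps: [20, 0, 0, -0.5, 0, 0, 0, 20, 0, 0, -0.4, 0, 0, 0, 20, 0, 0, -0.3, 0, 0, 0, 20, 0, 0, -0.2, 0, 0, 0, 20, 0, 0, 0, 0, 0, 0]

```text
time: 15.4
eef_pos: [489.1, 109.6, 132.1]
orientation: [0.178, -3.136, 0.0]
ft_force: [0.4, -0.0, -0.9]
gripper_width: 0.297
grasp_force: 30.0
```

Call:
jog_arm:
  steps: [20, 0, 0, -0.2, 0, 0, 0, 20, 0, 0, -0.2, 0, 0, 0, 20, 0, 0, -0.15, 0, 0, 0, 20, 0, 0, -0.1, 0, 0, 0, 20, 0, 0, 0, 0, 0, 0]

```text
time: 15.9
eef_pos: [489.3, 109.6, 125.9]
orientation: [0.178, -3.136, 0.0]
ft_force: [-0.5, -0.2, -2.8]
gripper_width: 0.298
grasp_force: 30.0
```

Not yet in contact (the wrist still carries the lid's weight). I'll go down in 0.5 mm steps.

Call:
jog_arm:
  steps: [20, 0, 0, -0.05, 0, 0, 0, 20, 0, 0, -0.05, 0, 0, 0, 20, 0, 0, -0.05, 0, 0, 0, 20, 0, 0, 0, 0, 0, 0, 20, 0, 0, 0, 0, 0, 0]

```text
time: 16.4
eef_pos: [489.4, 109.6, 124.6]
orientation: [0.178, -3.137, 0.0]
ft_force: [0.5, 0.3, -2.9]
gripper_width: 0.298
grasp_force: 30.0
```

Call:
jog_arm:
  steps: [20, 0, 0, -0.05, 0, 0, 0, 20, 0, 0, -0.05, 0, 0, 0, 20, 0, 0, 0, 0, 0, 0, 20, 0, 0, 0, 0, 0, 0]

```text
time: 16.8
eef_pos: [489.6, 109.6, 124.3]
orientation: [-0.178, 3.136, -0.0]
ft_force: [-3.8, -1.5, 5.7]
gripper_width: 0.295
grasp_force: 30.0
```

Contact came at 124.3, which is the expected seated height. I'll release and retreat.

Call:
jog_arm:
  steps: [36, 0, 0, 0, 0, 0, 0, 45, 0, 0, 0, 0, 0, 0, 55, 0, 0, 0, 0, 0, 0, 55, 0, 0, 0, 0, 0, 0]

```text
time: 17.2
eef_pos: [489.4, 109.6, 123.5]
orientation: [-0.178, 3.137, 0.0]
ft_force: [-0.5, 0.2, -0.2]
gripper_width: 0.538
grasp_force: 0.0
```

Call:
jog_arm:
  steps: [55, 0, 0, 1.5, 0, 0, 0, 55, 0, 0, 3, 0, 0, 0, 55, 0, 0, 4, 0, 0, 0, 55, 0, 0, 2, 0, 0, 0, 55, 0, 0, 0, 0, 0, 0]

```text
time: 17.7
eef_pos: [491.8, 110.0, 234.0]
orientation: [-0.178, 3.129, 0.001]
ft_force: [0.6, 0.4, -0.8]
gripper_width: 0.555
grasp_force: 0.0
```

Call:
jog_arm:
  steps: [55, 0, 3, 0, 0, 0, 0, 55, 0, 4.5, 0, 0, 0, 0, 55, 0, 4.5, 0, 0, 0, 0, 55, 0, 4.5, 0, 0, 0, 0, 55, 0, 3, 0, 0, 0, 0]

```text
time: 18.2
eef_pos: [488.3, 307.1, 227.6]
orientation: [0.18, -3.135, 0.0]
ft_force: [-0.1, -0.7, 0.5]
gripper_width: 0.55
grasp_force: 0.0
```

Call:
jog_arm:
  steps: [55, 0, 0, 0, 0, 0, 0, 55, 0, 0, 0, 0, 0, 0, 55, 0, 0, 0, 0, 0, 0]

```text
time: 18.5
eef_pos: [489.3, 303.6, 228.1]
orientation: [0.177, -3.136, 0.001]
ft_force: [0.5, -0.2, -0.3]
gripper_width: 0.55
grasp_force: 0.0
```

```bash
python3 - <<'E'
from h import *
c=capture('top'); d=capture('side'); a=c['image'][200:350,210:410]; b=d['image'][160:250,215:325]
a=cv2.resize(a,(350,262),interpolation=2); b=cv2.resize(b,(440,360),interpolation=2)
o=np.zeros((360,800,3),np.uint8); o[:262,:350]=a; o[:,360:]=b
cv2.imwrite('pics/p7.png',o[:,:,::-1])
for q in ((488.7-66,109.7,117),(488.7+66,109.7,117),(488.7,43.7,117),(488.7,109.7,149),(484.7-72,109.4,60),(484.7+72,109.4,60),(484.7,37.4,60)):
    u,v=proj(d,q); print(np.round(q),round((u-215)*4+360),round((v-160)*4))
print(sense()['eef_pos'],sense()['ft_force'])
E
```

```text
[423. 110. 117.] 435 185
[555. 110. 117.] 673 151
[489.  44. 117.] 576 226
[489. 110. 149.] 550 116
[413. 109.  60.] 428 278
[557. 109.  60.] 682 239
[485.  37.  60.] 579 325
[489.58546604 303.40007864 228.54261247] [-0.00518614 -0.47305117 -0.52156212]
```

View pics/p7.png

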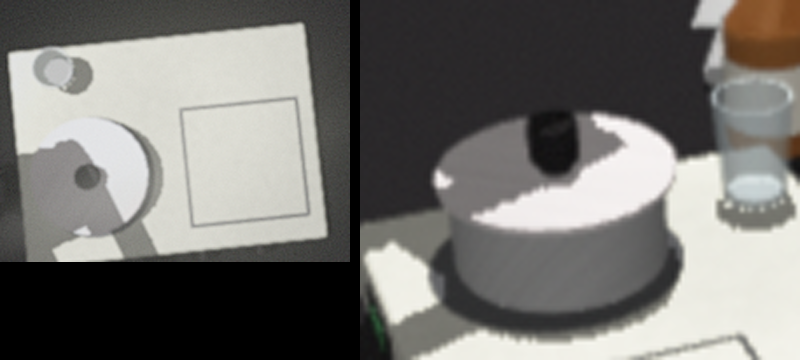

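The lid is seated level: its flange spans 434–677, the knob is up at (553,115), and the height matches the prediction. The zone's dark ring shows all round the visible base, and the beaker hasn't moved. Handing in.

```bash
python3 -c "
from bench import sign_off; print(sign_off())"
```

```text
the job is handed in; nothing more can be done
None
```

I slid the pan into the round zone, about 4 mm off centre with 12 mm allowed, and seated the large lid level with its knob up; the job was handed in at about 19 s, and no verdict came back.

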